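# Snap the fan module onto an opened desktop computer

### The arm

A 6-joint arm with a two-finger parallel gripper is mounted at the origin on the work surface. World frame = base frame: x ahead of the robot, y to its left, z up, the work surface at z = 0. Lengths are in m, angles in rad, forces in N, time in s.
With the tool pointing down it reaches from about 0.375 to 0.9 m from the base axis. Payload 3.1 kg.
Tool frame: the origin (TCP) lies between the finger pads; the fingertips stand 19 mm ahead of it and the grasp point (between the pads) is the TCP (ctrl.tip_extent is the z of the fingertips in the tool frame, in m); z points along the fingers, y is the direction in which the jaws open and shut (so a half turn about z gives the same grasp; the last joint's range is limited). The gripper opens to 87 mm and grips with 3 to 60 N. Pads are 19 mm wide; open, the fingers measure 117 mm over their backs; the gripper's body (75 mm by 190 mm) begins 51 mm behind the grasp point.
Start: joints at [1, 0.527, 1.433, -0, 1.181, -0.178], TCP at [0.239, 0.577, 0.242] pointing down, gripper open.
Joint ranges: [-3.08, 3.08], [-0.75, 2.2], [0.22, 2.44], [-1.43, 4.57], [0, 2.65], [-2.85, 2.85]. Speed limits (rad/s): [2.79, 2.79, 3.14, 3.14, 3.14, 3.14].

### API

Orientations are given as a unit quaternion [w, x, y, z].
In Python, from rig import ctrl gives the robot as it stands.
- The arm moves only by the shell command python3 -m creep 'ROWS' [OPENING]. ROWS is JSON, a list of rows, each a list of 2 entries, a list of its own where there are three numbers: the shift along the tool's x, y, z in mm, then the turn about the tool's z in rad. A call has 1 to 20 rows; each row shifts and turns the pose as measured when the row begins, along the tool's axes as they then stand; what a row does not reach is not made up. A row lasts 1/8 s, in which the tool goes at most 62.5 mm and 10.7 degrees, less where a joint would pass 70% of its speed; a pose out of reach is approached as far as the arm can. A call is refused whole if a number of a shift passes 62.5 or a number of a turn 0.188, either way. A call with a gripper value outside its range is refused whole. OPENING is the finger opening in mm, from 0 to 87, set as the call begins (- or left out, the last holds). The fingers move at their own pace and stop on an object; the grip force is fixed at half the most. Time passes only in rows, so rows that do not move let the fingers close. It gives the time, the measured TCP pose, the force and the opening at its end, in the units of the state.
- ctrl.get_state(): the state, without advancing time (a new reading comes with each control period).
- ctrl.camera(name): name is "scene" or "top" or "wrist"; returns (picture, depth): 480x640x3 uint8, red, green, blue; 480x640 float32, m along the optical axis (not along the pixel's ray), 0 where there is no reading.
- ctrl.camera_params(name): a dict with "fov_y" (degrees; the focal length in pixels is half the picture's height over the tangent of half this angle, whatever the lens; pixels are square), "cx", "cy" (the principal point, pixels), "R" (3x3) and "t" (3): a world point X has camera coordinates R X + t. Camera axes: x right, y down, z forward; pixel columns grow to the right and rows downward; lengths in m; the calibration is good to about 2 mm. A picture is of the moment at which its call begins: read the wrist's pose just before it. camera_params takes no time and is no camera call; for the wrist camera it gives the pose at the moment of the call.
- ctrl.job_done(): hands the job in, once; it reports no verdict.
The state is a dict: "time": time; "joint_positions": joint angles; "joint_velocities": joint speeds; "joint_efforts": joint torques, N m; "position": TCP position; "orientation": TCP orientation; "contact_force": force on the tool from outside, world axes, zero at the start; "wrist_torque": the same for the moment, N m; "width": finger opening in m.
Only numpy, scipy, OpenCV 4.12 (cv2) and the standard library are available. Lean on these libraries where they do the work, as an engineer would, in place of code of your own. Each camera call takes 0.05 s, during which the arm holds its last target. There are 200 camera calls.

### The job

Take the blue-and-black fan module from the sloping orange rest and push it gently straight down over the two yellow snap hooks in the opened computer until both sides have clicked and it sits fully home, flat on the heatsink. Do not drop or slam it on, leave the other things where they are, and let go when it is done.

Things in the scene. Friction and masses are not known exactly. Their poses are not given: they have to be found in the camera images.
- fan: Fan module, 150 g, loose: black plate 66 (x) by 140 (y) by 5 mm, blue block on its middle 50 (x) by 36 (y) by 48 mm tall with a round fan face on top (53 mm above the underside). Origin: centre of the plate's underside; z: the plate's normal, out through the block. On the rest it leans 30 degrees, z up and towards the low edge. May be mounted either way round (half a turn about z).
- fan_grip (a point): Good grasp point in the blue block, fingers closing along y across its 36 mm: on the module's z axis, 41 mm above the plate's underside, 12 mm below the block's top; the module's axes. The plate has a through slot near each y end: 20 mm in x, from 44 to 58 mm out from the centre in y.
- rest: Orange sloping rest, fixed: board 110 by 170 mm, 8 mm thick, at 30 degrees, rising along the rest's -x, middle of its upper face 50 mm above the table; along the low edge a lip stands 7 mm out of the board and the module's plate lies against it. Origin: on the table under the board's middle; x level, to the low side; z up.
- computer: Opened desktop computer, fixed, flat: grey tray 220 (x) by 240 (y) mm, walls 36 mm high and 3 mm thick, green board, finned heatsink in the middle (52 by 84 mm, top 46 mm above the table), a yellow snap hook on either side of it in y; all else in it is below 36 mm. Origin: middle of the tray's underside on the table; z up, y along the line between the hooks.
- seat (a point): Centre of the heatsink's top, 46 mm above the table, with the computer's axes: where the module's origin is when fully home (then z of the module's origin equals this, y axes parallel either way round).
- hook_left (a joint): Springy yellow hook at the computer's +y side: bend in rad, 0 when straight (free or clicked), growing as it bends inward to the heatsink; 3 N m/rad. It comes up through the module's slot; the slot's outer edge bends it some 0.05 to 0.08 rad until its barb springs back out over the plate. Pressing both hooks takes about 8 to 14 N down in all.
- hook_right (a joint): The same hook, mirrored, at the computer's -y side.
- hook_left_tip (a point): Top of the +y hook, 62 mm above the table, over its stem's outer face, which is 57 mm from the heatsink's centre. Hook 14 mm wide in x, stem 5 mm thick, foot pivot 10 mm above the table. Outward barb 4 mm long, flat underside 52 mm above the table (1 mm above the plate when home), sloped above.
- hook_right_tip (a point): Top end of the -y hook, the same way.
- drive: Bystander: loose silver slim disk drive, 42 by 90 by 9 mm, lying in the computer tray on the +x side of the heatsink. Origin: centre of underside.
- carton: Bystander: cardboard carton 60 by 90 by 45 mm, standing behind the high side of the rest. Origin: centre of underside.
- screwdriver: Bystander: red-handled screwdriver 170 mm long lying on the table. Origin: its middle, at the underside; x along it.
- screw_dish: Bystander: steel dish, 90 mm across, 30 mm high. Origin: centre of underside.
- mug: Bystander: blue mug, 80 mm across, 95 mm high. Origin: centre of underside.
- duster_can: Bystander: white spray can, 60 mm across, 160 mm high. Origin: centre of underside.
- tape_roll: Bystander: yellow roll, 90 mm across, 24 mm high, lying flat. Origin: centre of underside.
There are look-alikes about, which are no part of the job. Leave any red look-alike of the fan alone.

How it is judged:
By the outcome, as a careful person would: the job done as asked, in the order asked, and still so for the second after the job is handed in, with the robot touching nothing.
It also fails if it takes over 40 s, if anything falls off the work surface, if the arm or the gripper's body presses on something with over 40 N, if the wrist force passes 120 N, or if a joint passes its speed limit or range.

## Working session

There is one attempt and no reset: what is moved stays moved. The work goes in short steps, Python scripts to look and compute and a shell command to move; the robot and the scene stay as the last step left them, time stands still between calls to the robot, and variables do not carry over. Pictures are saved under pics/ and viewed, about 8 in all and at most 12, crops included, and the job is handed in when it is done.

```bash
mkdir -p pics
python3 - <<'E'
from rig import ctrl
import cv2,numpy as np
for n in("scene","top"):
    p,d=ctrl.camera(n); np.savez(f"{n}0.npz",p=p,d=d); cv2.imwrite(f"pics/{n}0.png",p[:,:,::-1])
    c=ctrl.camera_params(n); print(n,c["fov_y"],c["cx"],c["cy"],(-c["R"].T@c["t"]).round(3),c["R"].round(3).tolist())
s=ctrl.get_state(); print(s["orientation"],s["position"],s["time"],ctrl.tip_extent)
E
```

```text
scene 53.10290245783801 325.521965899904 234.28466482194546 [ 0.926 -0.273  0.831] [[0.587, 0.809, -0.012], [0.656, -0.485, -0.578], [-0.474, 0.332, -0.816]]
top 48.646216373597824 321.9831786996034 240.46167278836936 [0.36  0.016 1.084] [[0.014, -1.0, -0.023], [-0.99, -0.01, -0.139], [0.139, 0.025, -0.99]]
[-3.61487372e-04  1.95137686e-01  9.80775355e-01 -9.25461941e-04] [0.23886577 0.57687539 0.24065467] 0.1 0.019
```

View pics/top0.png

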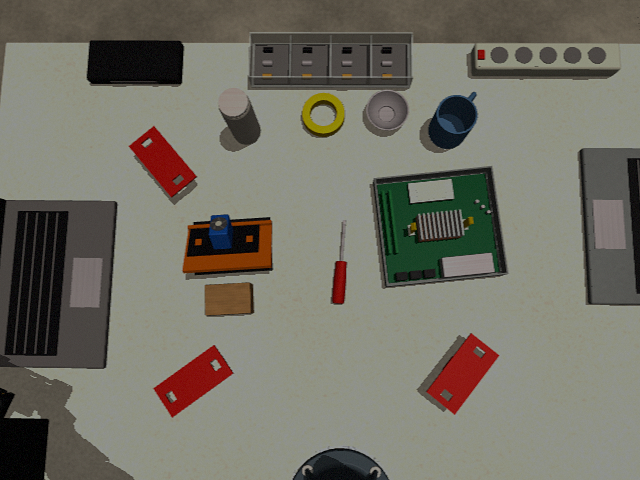

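View pics/scene0.png

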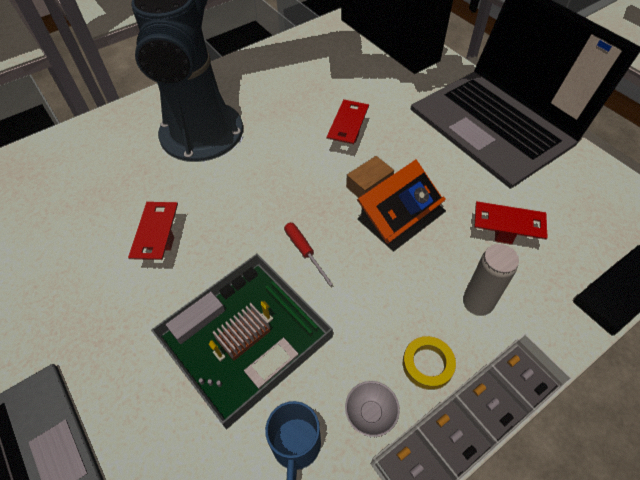

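The top view shows the blue and black module on the orange rest at (221,232). Its low side faces up the picture, towards +x. Its red look-alikes are at (163,162), (193,381) and (462,373). The mug at (455,120) is also blue. The computer's heatsink is at (440,225), with yellow hooks at (412,228) and (469,222). I choose the module at (221,232), and get coarse positions next.

```bash
cat > h.py <<'E'
import numpy as np,cv2
from scipy.spatial.transform import Rotation as Ro
from rig import ctrl
def grab(n,save=None):
    c=ctrl.camera_params(n); p,d=ctrl.camera(n)
    if save: cv2.imwrite(f"pics/{save}.png",p[:,:,::-1])
    return c,p,d
def f(c): return 240/np.tan(np.radians(c["fov_y"])/2)
def cloud(c,d):
    v,u=np.mgrid[:480,:640]
    X=np.stack([(u-c["cx"])/f(c)*d,(v-c["cy"])/f(c)*d,d],-1)
    return (X-c["t"])@c["R"]
def ray(c,u,v,z):
    r=np.array([(u-c["cx"])/f(c),(v-c["cy"])/f(c),1])@c["R"]; o=-c["R"].T@c["t"]
    return o+r*(z-o[2])/r[2]
def masks(p):
    h=cv2.cvtColor(p,cv2.COLOR_RGB2HSV); H,S,V=h[...,0],h[...,1],h[...,2]
    return dict(blue=(H>100)&(H<125)&(S>150)&(V>60),orange=(H>5)&(H<17)&(S>180)&(V>100),yellow=(H>20)&(H<33)&(S>150)&(V>90),green=(H>40)&(H<90)&(S>120))
def tool(v): # world vector -> tool axes, mm
    return Ro.from_quat(np.roll(ctrl.get_state()["orientation"],-1)).inv().apply(v)*1e3
E
python3 - <<'E'
from h import *
c=ctrl.camera_params("top");z=np.load("top0.npz");p,d=z["p"],z["d"];P=cloud(c,d);m=masks(p)
def box(u0,u1,v0,v1):
    b=np.zeros((480,640),bool);b[v0:v1,u0:u1]=1;return b&(d>0)
o=m["orange"]&box(175,280,210,280);Q=P[o];print("orange",Q.min(0),Q.max(0))
A=np.c_[Q[:,:2],np.ones(len(Q))];k=np.abs(Q[:,2]-np.median(Q[:,2]))<.03
print("plane",np.linalg.lstsq(A[k],Q[k,2],rcond=None)[0])
b=m["blue"]&box(200,245,205,260);Q=P[b];print("blue",b.sum(),Q.min(0),Q.max(0),np.median(Q,0))
y=m["yellow"]&box(380,500,180,270);n,l,s,ce=cv2.connectedComponentsWithStats(y.astype(np.uint8))
for i in range(1,n):
    if s[i,4]>5: print("hook",ce[i],s[i,4],np.median(P[l==i],0),ray(c,*ce[i],.06))
g=m["green"]&box(370,515,160,290);print("green",cv2.minAreaRect(P[g][:,:2].astype(np.float32)))
r=P[235:236,130:131];
cv2.imwrite("pics/crop.png",cv2.resize(p[200:285,170:290,::-1],None,fx=5,fy=5,interpolation=2))
E
```

```text
orange [0.44055059 0.14060956 0.02097416] [0.54894692 0.31464805 0.0870717 ]
plane [-0.54015984 -0.03406347  0.32624792]
blue 424 [0.48577211 0.22029538 0.06186456] [0.54937153 0.25689959 0.10554004] [0.50488524 0.23624264 0.08673265]
hook [470.7        219.93333333] 30 [ 0.54875326 -0.24691844  0.05862499] [ 0.5470099  -0.24680549  0.06      ]
hook [413.23333333 225.8       ] 30 [ 0.53523951 -0.13482472  0.05973069] [ 0.5343589  -0.13526192  0.06      ]
green ((0.5412524342536926, -0.18809938430786133), (0.2055150419473648, 0.23496583104133606), 6.809276103973389)
```

View pics/crop.png

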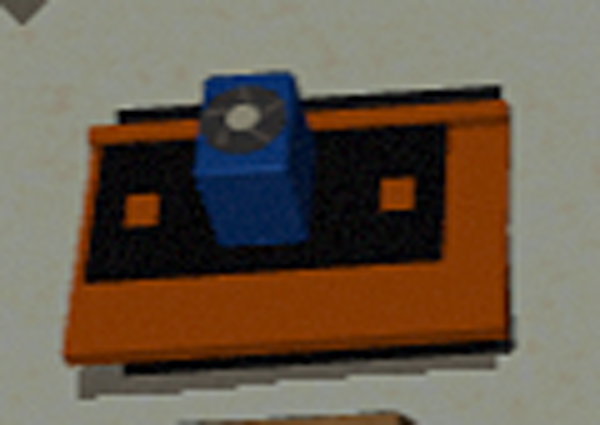

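The crop shows the blue block with its round fan face, on a black plate with two slots lying on the orange board. This is the right one. Next I compute its pose.

Run:
```python
from h import *
c=ctrl.camera_params("top");z=np.load("top0.npz");P=cloud(c,z["d"])
F=np.median(P[221:226,216:221].reshape(-1,3),0);print("face",F)
a=np.array([.5*np.cos(.063),.5*np.sin(.063),.866]);G=F-.012*a;print("grip from face",G,"origin",F-.053*a)
for u,v in((198.2,242.2),(249.4,238.8)): print("slot",P[int(v),int(u)])
G[2]=.24;print(tool(G-ctrl.get_state()["position"]))
```

```text
face [0.53018613 0.23950433 0.093474  ]
grip from face [0.52419803 0.23912658 0.083082  ] origin [0.5037387  0.23783593 0.047576  ]
slot [0.50016728 0.28899126 0.04493413]
slot [0.50979747 0.18818361 0.04100487]
[-392.88341155 -202.8077282     0.91476987]
```

```bash
python3 -m creep '[[[-50,-26,0],0],[[-50,-26,0],0],[[-50,-26,0],0],[[-50,-26,0],0],[[-50,-26,0],0],[[-50,-26,0],0],[[-50,-26,0],-0.16],[[-35,-26,0],-0.16],[[0,0,0],-0.16],[[0,0,0],0]]' 65
python3 - <<'E'
from h import *
c,p,d=grab("wrist","w1");np.savez("w1.npz",p=p,d=d)
s=ctrl.get_state();R=Ro.from_quat(np.roll(s["orientation"],-1)).as_matrix();print(s["position"],R.round(3).tolist(),s["time"],s["contact_force"])
print("cam",-c["R"].T@c["t"],c["R"].round(3).tolist())
E
```

```text
time: 1.35
position: [0.529, 0.2312, 0.2364]
orientation: [-0.003, -0.051, 0.999, -0.001]
contact_force: [-0.3, 0.6, 0.8]
width: 0.065
[0.52911359 0.2313305  0.23644259] [[-0.995, -0.102, -0.004], [-0.102, 0.995, -0.003], [0.005, -0.003, -1.0]] 1.4 [-0.31301881  0.27072104 -0.49070667]
cam [0.46150405 0.22455288 0.38059435] [[-0.102, 0.995, -0.003], [0.964, 0.1, 0.245], [0.244, 0.023, -0.969]]
```

View pics/w1.png

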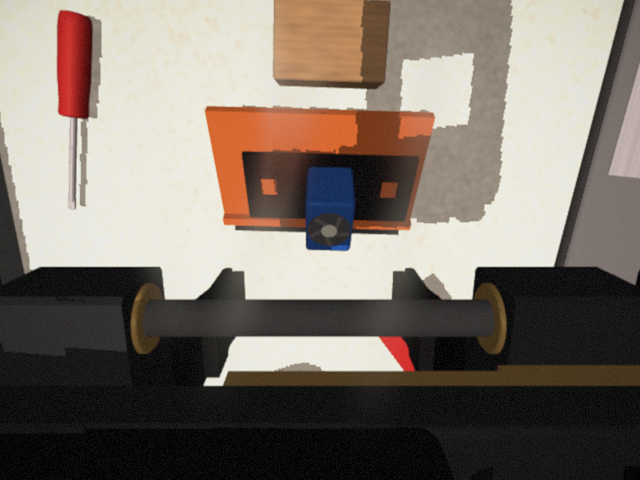

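The wrist view shows the fan face at (329,231), the slots at (268,187) and (389,190), the rest behind it and the carton at the top. I measure from this view.

Run:
```python
from h import *
z=np.load("w1.npz");p,d=z["p"],z["d"];c=ctrl.camera_params("wrist");P=cloud(c,d);m=masks(p)
o=m["orange"]&(d>0);o[:,:200]=0;o[:,440:]=0;o[:105]=0;o[235:]=0
n,l,s,ce=cv2.connectedComponentsWithStats(o.astype(np.uint8))
S=[]
for i in range(1,n):
    if 60<s[i,4]<500: S.append(np.median(P[l==i],0));print("slot",ce[i],s[i,4],S[-1])
    if s[i,4]>2000:
        b=(l==i)&(np.mgrid[:480,:640][0]<150);Q=P[b];A=np.c_[Q[:,:2],np.ones(len(Q))];k=np.linalg.lstsq(A,Q[:,2],rcond=None)[0];print("board plane",k,"slope",np.degrees(np.arctan(np.hypot(*k[:2]))),"yaw",np.degrees(np.arctan2(k[1],k[0]))%360-180)
v=S[0]-S[1];v*=np.sign(v[1]);print("slot dir yaw",np.degrees(np.arctan2(-v[0],v[1])),"dist",np.linalg.norm(v),"mid",(S[0]+S[1])/2)
b=(m["blue"]&(d>0));b[:160]=0;b[255:]=0;b[:,:300]=0;b[:,360:]=0
Q=P[b];print("blue y range in tool",Q.min(0),Q.max(0))
F=np.median(P[228:235,326:333].reshape(-1,3),0);print("face",F)
for yaw in(4.5,):
    a=np.array([.5*np.cos(np.radians(yaw)),.5*np.sin(np.radians(yaw)),.866]);G=F-.012*a;print("grip",G,"from slots", (S[0]+S[1])/2+.041*a, "d tool",tool(G-ctrl.get_state()["position"]))
# block side y from tool frame
st=ctrl.get_state();R=Ro.from_quat(np.roll(st["orientation"],-1)).as_matrix();L=(Q-st["position"])@R*1e3
print("block tool-y pct",np.percentile(L[:,1],[1,50,99]))
```

```text
board plane [-0.5072776  -0.03515003  0.31204465] slope 26.953060358016028 yaw 3.963775288758029
board plane [-0.49195498 -0.03692061  0.30522149] slope 26.25889561066984 yaw 4.29193133176247
slot [364.79069767 224.80232558] 172 [0.53664382 0.27370692 0.03259677]Traceback (most recent call last):
  File "<stdin>", line 10, in <module>
IndexError: list index out of range
```

Run:
```python
from h import *
z=np.load("w1.npz");p,d=z["p"],z["d"];c=ctrl.camera_params("wrist");P=cloud(c,d)
S=[]
for u0,v0 in((268,187),(389,190)):
    w=p[v0-14:v0+15,u0-14:u0+15,0].astype(int)>110;ys,xs=np.nonzero(w);u,v=xs.mean()+u0-14,ys.mean()+v0-14
    S.append(ray(c,u,v,.05));print(u,v,w.sum(),P[int(v),int(u)],S[-1])
v=S[0]-S[1];v*=np.sign(v[1]);print("slot yaw",np.degrees(np.arctan2(-v[0],v[1])),"dist",np.linalg.norm(v),"mid",(S[0]+S[1])/2)
F=np.median(P[228:235,326:333].reshape(-1,3),0);print("face",F)
a=np.array([.5*np.cos(.075),.5*np.sin(.075),.866]);G=F-.012*a;print("grip",G,"d tool",tool(G-ctrl.get_state()["position"]))
m=masks(p)["blue"]&(d>0);m[:160]=0;m[255:]=0;m[:,:300]=0;m[:,365:]=0
st=ctrl.get_state();R=Ro.from_quat(np.roll(st["orientation"],-1)).as_matrix();L=(P[m]-st["position"])@R*1e3
print(m.sum(),"block tool-y",np.percentile(L[:,1],[1,50,99]),"tool yaw",np.degrees(np.arctan2(-R[0,1],R[1,1])))
```

```text
268.52777777777777 186.28174603174602 252 [0.50866225 0.18549041 0.04457144] [0.50809182 0.18658334 0.05      ]
388.35078534031413 189.62303664921467 191 [0.50066386 0.28785997 0.04491635] [0.50056193 0.28727458 0.05      ]
slot yaw 4.276732007077915 dist 0.10097239484306798 mid [0.50432687 0.23692896 0.05      ]
face [0.53087449 0.23927539 0.09321237]
grip [0.52489136 0.23882581 0.08282037] d tool [  2.70194339   8.33797875 153.61305907]
2502 block tool-y [-8.80658292  9.20769129 25.86497903] tool yaw 5.876291341475834
```

```bash
python3 -m creep '[[[3,8.5,20],0.028],[[0,0,40],0],[[0,0,40],0],[[0,0,25],0],[[0,0,10],0],[[0,0,0],0]]' 65
python3 - <<'E'
from h import *
s=ctrl.get_state();print(s["position"],tool(np.array([.525,.2385,.083])-s["position"]),s["contact_force"])
E
```

```text
time: 2.15
position: [0.5234, 0.2437, 0.0991]
orientation: [-0.001, -0.033, 0.999, -0.001]
contact_force: [0.5, -0.9, 0.4]
width: 0.065
[0.52340107 0.24370005 0.09910689] [-1.2688235  -5.259456   16.11698567] [ 0.53571942 -0.89014456  0.44945747]
```

```bash
python3 -m creep '[[[-1.3,-5,8],0],[[0,0,7],0],[[0,0,0],0],[[0,0,0],0]]' 65
python3 - <<'E'
from h import *
c,p,d=grab("wrist","w2");s=ctrl.get_state();print(s["position"],tool(np.array([.525,.2385,.083])-s["position"]),s["contact_force"])
E
```

```text
time: 2.65
position: [0.527, 0.239, 0.086]
orientation: [0.002, -0.033, 0.999, -0.001]
contact_force: [0.5, 0.1, 0.1]
width: 0.0652
[0.52706776 0.2390522  0.08598785] [ 2.11286623 -0.41042269  2.9791151 ] [-0.01828257 -0.71970436 -0.29131469]
```

View pics/w2.png

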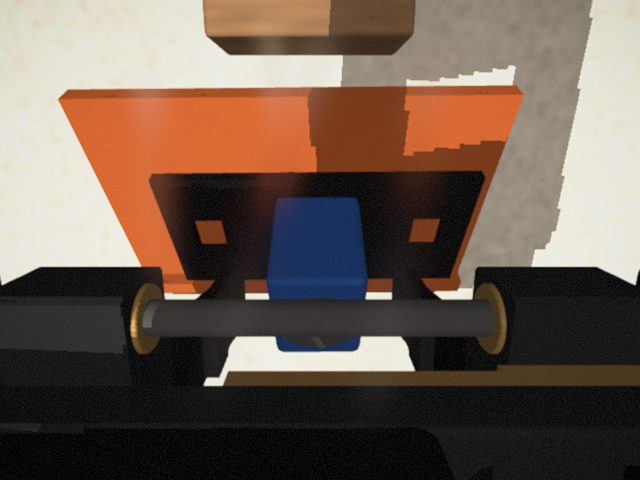

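The block, at columns 268 to 366, lies centred between the fingers at 245 and 393. I make the last small shift and close.

```bash
python3 -m creep '[[[1.5,0,3],0],[[0,0,0],0]]' 65; python3 -m creep '[[[0,0,0],0],[[0,0,0],0],[[0,0,0],0],[[0,0,0],0],[[0,0,0],0]]' 0; python3 -m creep '[[[0,0,-15],0],[[0,0,-20],0],[[0,0,-30],0],[[0,0,-30],0],[[0,0,0],0]]';  python3 - <<'E'
from h import *
c,p,d=grab("wrist","w3");np.savez("w3.npz",p=p,d=d)
E
```

```text
time: 2.95
position: [0.5256, 0.239, 0.0831]
orientation: [0.002, -0.033, 0.999, -0.001]
contact_force: [0.1, -0.9, -0.6]
width: 0.0651
time: 3.58
position: [0.5258, 0.239, 0.0832]
orientation: [0.003, -0.033, 0.999, -0.001]
contact_force: [-0.0, 0.5, -0.3]
width: 0.0361
time: 4.2
position: [0.5245, 0.239, 0.1827]
orientation: [0.002, -0.033, 0.999, -0.001]
contact_force: [0.3, -0.7, -2.5]
width: 0.0359
```

View pics/w3.png

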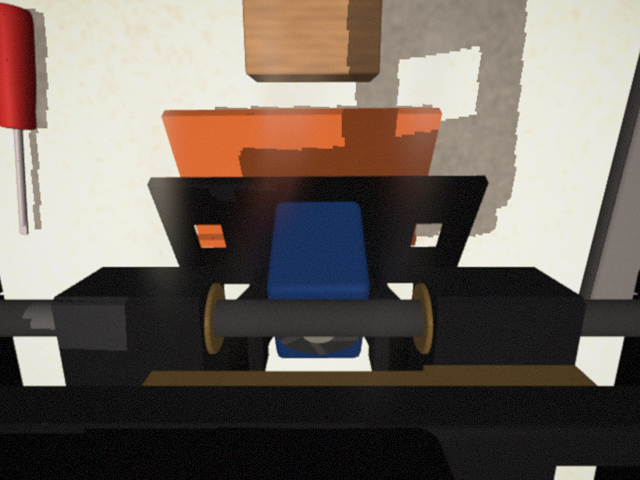

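The module is held and still leans 30°. Since the tool cannot tilt, I will press its low edge gently on free table at about (0.65, 0.055), level it by moving back and down, and regrasp.

```bash
python3 -m creep '[[[-23,-38,0],0],[[-23,-38,0],0],[[-23,-38,0],0],[[-23,-38,0],0],[[-20,-38,0],0],[[0,0,0],0],[[0,0,40],0],[[0,0,40],0],[[0,0,30],0],[[0,0,10],0],[[0,0,0],0]]'; python3 -m creep '[[[0,0,4],0],[[0,0,3],0],[[0,0,0],0]]'
```

```text
time: 5.62
position: [0.6399, 0.0536, 0.0498]
orientation: [-0.01, -0.035, 0.999, -0.0]
contact_force: [0.8, 0.3, -2.1]
width: 0.036
time: 6.0
position: [0.6394, 0.0543, 0.0498]
orientation: [-0.01, -0.036, 0.999, -0.001]
contact_force: [-0.9, -0.1, -2.2]
width: 0.0359
```

Run:
```python
from h import *
s=ctrl.get_state();print(s["joint_positions"],s["joint_efforts"],s["contact_force"],s["wrist_torque"],s["position"])
c,p,d=grab("scene");u=c["R"]@np.array([.64,.054,.03])+c["t"];x,y=u[:2]/u[2]*f(c)+[c["cx"],c["cy"]];print(x,y)
x,y=int(x),int(y);cv2.imwrite("pics/s1.png",cv2.resize(p[max(y-90,0):y+90,max(0,x-120):x+120,::-1],None,fx=3,fy=3,interpolation=2))
```

```text
[-0.08683384  0.8022909   1.5008059  -0.00659684  0.85765192 -1.7256906 ] [-1.02752172e-01 -5.11432600e+01 -1.22773826e+01 -9.95458849e-02
  2.50613317e-01  1.99729751e-03] [-0.88038423 -0.05375843 -2.17758134] [ 0.05878636  0.01315444 -0.01776019] [0.63937704 0.05432564 0.04975747]
382.79793744616194 296.861828892948
```

View pics/s1.png

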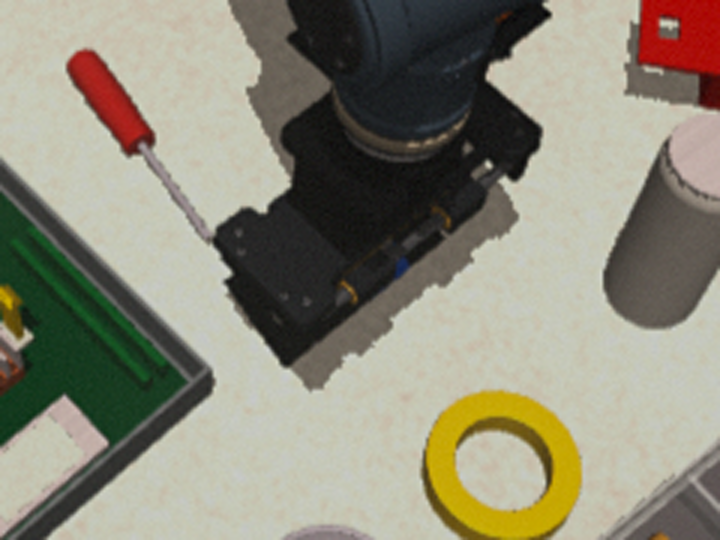

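```bash
python3 -m creep '[[[0,0,2],0]]';python3 -m creep '[[[5,0,2],0]]';python3 -m creep '[[[5,0,3],0]]'
```

```text
time: 6.18
position: [0.6393, 0.0545, 0.0492]
orientation: [-0.01, -0.037, 0.999, -0.002]
contact_force: [-4.6, -3.1, 21.5]
width: 0.0358
time: 6.3
position: [0.6383, 0.0544, 0.0492]
orientation: [-0.005, -0.036, 0.999, -0.002]
contact_force: [4.7, -0.4, 6.3]
width: 0.0356
time: 6.42
position: [0.6377, 0.0544, 0.049]
orientation: [0.001, -0.036, 0.999, -0.002]
contact_force: [1.4, -0.5, 16.3]
width: 0.0358
```

```bash
python3 -m creep '[[[8,0,3],0]]';python3 -m creep '[[[8,0,4],0]]';python3 -m creep '[[[8,0,4],0]]'
python3 - <<'E'
from h import *
c,p,d=grab("wrist","w4");np.savez("w4.npz",p=p,d=d)
E
```

```text
time: 6.55
position: [0.6362, 0.0543, 0.049]
orientation: [0.009, -0.035, 0.999, -0.002]
contact_force: [6.2, 0.4, 9.3]
width: 0.0356
time: 6.68
position: [0.6352, 0.0542, 0.0487]
orientation: [0.017, -0.035, 0.999, -0.002]
contact_force: [3.3, 2.0, 18.1]
width: 0.036
time: 6.8
position: [0.6342, 0.0541, 0.0485]
orientation: [0.026, -0.034, 0.999, -0.002]
contact_force: [3.8, 0.9, 17.1]
width: 0.0356
```

View pics/w4.png

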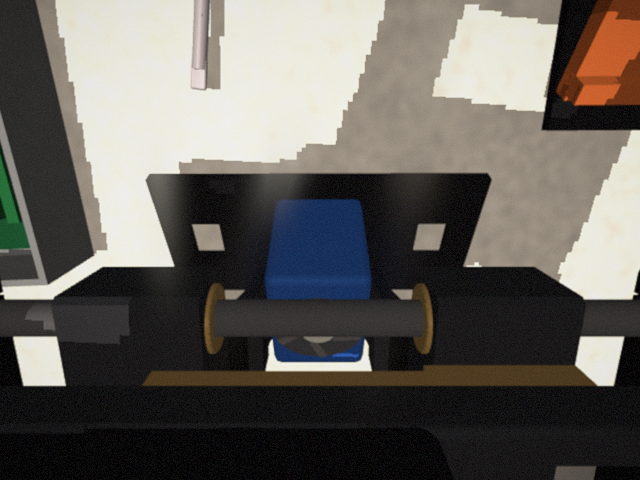

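The picture shows the module unchanged in the fingers. The pressing tilts the tool itself, now 3° in the levelling direction. Each row starts from the measured pose, so this tilt stays, and rolling the tool about the plate's edge will level the module. I continue this way.

```bash
python3 -m creep '[[[14,0,4],0]]';python3 -m creep '[[[14,0,5],0],[[14,0,5],0]]';python3 -m creep '[[[18,0,5],0]]'
```

```text
time: 6.98
position: [0.6267, 0.0534, 0.0466]
orientation: [0.034, -0.034, 0.999, -0.002]
contact_force: [4.5, 0.2, 6.0]
width: 0.0359
time: 7.22
position: [0.6128, 0.0523, 0.0401]
orientation: [0.051, -0.033, 0.998, -0.003]
contact_force: [11.5, 5.9, 21.4]
width: 0.0361
time: 7.35
position: [0.61, 0.0514, 0.0396]
orientation: [0.068, -0.031, 0.997, -0.004]
contact_force: [15.0, 5.8, 24.8]
width: 0.0356
```

```bash
cat >> h.py <<'E'
def plate(save=None):
    c,p,d=grab("wrist",save);P=cloud(c,d);m=(p.max(2)<60)&(d>.1)&(d<.35);m[:150]=0;m[262:]=0;m[:,:140]=0;m[:,500:]=0
    Q=P[m]
    for _ in range(4):
        o=Q.mean(0);n=np.linalg.svd(Q-o,full_matrices=False)[2][2];r=np.abs((Q-o)@n);Q=Q[r<max(.002,2*r.std()*.7)]
    n*=np.sign(n[2]);st=ctrl.get_state()
    R=Ro.from_quat(np.roll(st["orientation"],-1)).as_matrix()
    print("N",len(Q),"normal",n.round(3),"tool axis up",(-R[:,2]).round(3),"plate pts z",np.percentile(Q[:,2],[2,98]).round(4),"tcp above plate top",((st["position"]-o)@n).round(4),"pos",st["position"].round(4),"F",st["contact_force"].round(1))
    return c,p,d
E
python3 - <<'E'
from h import *
plate("w5")
E
```

```text
N 14482 normal [-0.003 -0.     1.   ] tool axis up [-0.136  0.004  0.991] plate pts z [0.0044 0.007 ] tcp above plate top 0.0337 pos [0.609  0.0512 0.0396] F [12.2  1.8 17.7]
```

View pics/w5.png

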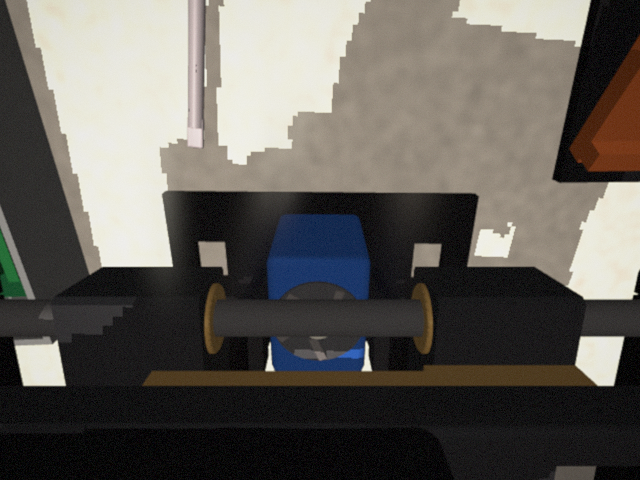

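The plate now lies flat on the table, with its normal vertical. The tool is tilted 7.8° and its TCP is 39.6 mm up. Slots show at (212,255) and (427,257). I zero the stress, open, and measure the slots before regrasping.

```bash
python3 -m creep '[[[0,0,0],0],[[0,0,0],0]]'; python3 -m creep '[[[0,0,0],0],[[0,0,0],0],[[0,0,0],0]]' 56
python3 - <<'E'
from h import *
c,p,d=plate("w6")
S=[]
for u0,v0 in((212,253),(427,254)):
    w=p[v0-20:v0+12,u0-22:u0+22].min(2)>90;ys,xs=np.nonzero(w);print(xs.min()+u0-22,xs.max()+u0-22,ys.min()+v0-20,ys.max()+v0-20)
    S.append(((xs.min()+xs.max())/2+u0-22,ys.min()+v0-20))
# slot far... top image edge of slot = -x edge (x=-10) ; plate top edge row = x=-33
A=[ray(c,u,v,.005) for u,v in S];v=A[0]-A[1];print("slot top edges",A,"dist",np.linalg.norm(v),"yaw",np.degrees(np.arctan(-v[0]/v[1])))
m=(p.max(2)<60)
E_=[]
for u in (190,450):
    col=np.nonzero(~m[150:240,u])[0].max()+151;E_.append(ray(c,u,col,.005));print("plate edge",u,col,E_[-1])
st=ctrl.get_state();pos=st["position"];mid=(A[0]+A[1])/2
R=Ro.from_quat(np.roll(st["orientation"],-1)).as_matrix();print("tool yaw",np.degrees(np.arctan2(-R[0,1],R[1,1])))
ex=np.array([np.cos(.07),np.sin(.07),0])
print("centre x from slots",mid+.010*ex,"from edge",(E_[0]+E_[1])/2+.033*ex,"tcp",pos)
E
```

```text
time: 7.65
position: [0.6098, 0.0521, 0.0398]
orientation: [0.069, -0.032, 0.997, -0.004]
contact_force: [0.8, -1.7, 0.8]
width: 0.0362
time: 8.02
position: [0.606, 0.0527, 0.0368]
orientation: [0.064, -0.032, 0.997, -0.003]
contact_force: [-0.4, 0.2, -0.1]
width: 0.0539
N 13119 normal [-0.005 -0.     1.   ] tool axis up [-0.129  0.002  0.992] plate pts z [0.0044 0.007 ] tcp above plate top 0.0309 pos [0.606  0.0527 0.0368] F [-0.4  0.2  0.3]
196 223 252 264
412 439 254 265
slot top edges [array([0.59857461, 0.00126815, 0.005     ]), array([0.59286865, 0.10116213, 0.005     ])] dist 0.10005681255326558 yaw 3.2691911773620124
plate edge 190 201 [ 0.57434378 -0.00633584  0.005     ]
plate edge 450 204 [0.56820724 0.10790881 0.005     ]
tool yaw 3.6016698745534543
centre x from slots [0.60569714 0.05191457 0.005     ] from edge [0.6041947 0.0530946 0.005    ] tcp [0.60598247 0.05267013 0.03680855]
```

```bash
python3 -m creep '[[[-0.5,0,-4],0],[[0,0,0],0]]' 56; python3 -m creep '[[[0,0,0],0],[[0,0,0],0],[[0,0,0],0],[[0,0,0],0]]' 0; python3 -m creep '[[[0,0,-10],0],[[0,0,-40],0],[[0,0,-50],0],[[0,0,-50],0],[[0,0,0],-0.05],[[0,-46,0],0],[[0,-46,0],0],[[0,-46,0],0],[[0,-46,0],0],[[0,-40,0],0],[[0,0,0],0],[[0,0,0],0]]'
python3 - <<'E'
from h import *
c,p,d=plate("w7");np.savez("w7.npz",p=p,d=d)
E
```

```text
time: 8.32
position: [0.6057, 0.0527, 0.0408]
orientation: [0.064, -0.032, 0.997, -0.003]
contact_force: [0.5, -0.4, -0.6]
width: 0.056
time: 8.82
position: [0.6059, 0.0527, 0.0412]
orientation: [0.064, -0.031, 0.997, -0.003]
contact_force: [-0.7, 0.9, 0.8]
width: 0.0358
time: 10.32
position: [0.6075, -0.1734, 0.2012]
orientation: [0.062, -0.059, 0.996, -0.004]
contact_force: [0.1, -0.4, -1.2]
width: 0.0356
N 2485 normal [0.994 0.096 0.044] tool axis up [-0.124  0.001  0.992] plate pts z [0.0069 0.1675] tcp above plate top 0.0251 pos [ 0.6078 -0.1735  0.2013] F [-0.1 -0.8 -3.1]
```

View pics/w7.png

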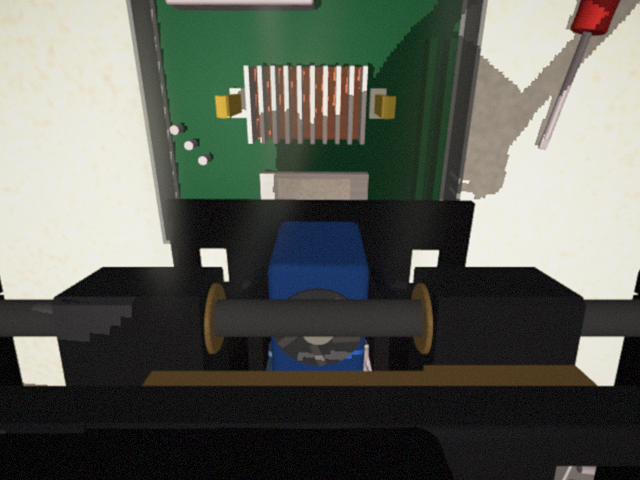

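The wrist view shows the hooks at (228,105) and (385,106), with the heatsink between them. The drive is at (315,187), and the level module is below with slots at (214,262) and (425,262). Next I compute the seat and the offsets.

```bash
cat > seat.py <<'E'
from h import *
import sys
def seat(c,p,d,box=(50,160,180,430)):
    P=cloud(c,d);m=masks(p)["yellow"].copy();b=np.zeros_like(m);b[box[0]:box[1],box[2]:box[3]]=1;m&=b
    n,l,s,ce=cv2.connectedComponentsWithStats(m.astype(np.uint8));H=[]
    for i in range(1,n):
        if s[i,4]>60:
            H.append((ce[i],P[(l==i)&(d>0)],s[i]))
    H.sort(key=lambda h:h[0][0]);A=[]
    for q,Q,s in H: A.append(ray(c,*q,.058));print("hook",q.round(1),s,"depth med",np.median(Q,0).round(4),"top z",Q[:,2].max().round(4),"ray",A[-1].round(4))
    v=A[1]-A[0];M=(A[0]+A[1])/2;print("SEAT",M.round(4),"dist",np.linalg.norm(v).round(4),"yaw",np.degrees(np.arctan2(-v[0],v[1])).round(2));return M
def held(c,p,d):
    st=ctrl.get_state();P=cloud(c,d);m=(p.max(2)<70)&(d>0)
    b=np.zeros_like(m);b[208:240,185:260]=1;b[208:240,378:465]=1;m&=b
    Q=P[m];Q=Q[np.abs(Q[:,2]-np.median(Q[:,2]))<.012];o=Q.mean(0);nn=np.linalg.svd(Q-o,full_matrices=False)[2][2];nn*=np.sign(nn[2])
    zt=st["position"][2]-.036;S=[]
    for u0 in(214,425):
        w=p[243:266,u0-22:u0+22].min(2)>90;ys,xs=np.nonzero(w);S.append(ray(c,(xs.min()+xs.max()+1)/2+u0-22,ys.min()+243,zt));print("slot",xs.min()+u0-22,xs.max()+u0-22,ys.min()+243)
    v=S[1]-S[0];y=np.arctan2(-v[0],v[1]);C=(S[0]+S[1])/2+.010*np.array([np.cos(y),np.sin(y),0])
    print("plate N",len(Q),"normal",nn.round(3),"mean z",o[2].round(4),"exp",zt.round(4),"| CENTRE",C.round(4),"slot dist",np.linalg.norm(v).round(4),"yaw",np.degrees(y).round(2),"tcp",st["position"].round(4));return C
E
python3 - <<'E'
from seat import *
z=np.load("w7.npz");p,d=z["p"],z["d"];c=ctrl.camera_params("wrist")
M=seat(c,p,d);C=held(c,p,d);e=M-C;e[2]=0;print("shift",e,tool(e))
P=cloud(c,d)
print("heatsink top", np.median(P[72:140,252:362].reshape(-1,3),0))
E
```

```text
hook [222.8 105.8] [215  95  20  23 310] depth med [ 0.5473 -0.247   0.0594] top z 0.064 ray [ 0.5475 -0.2478  0.058 ]
hook [387.5 106.6] [376  95  20  24 327] depth med [ 0.5347 -0.1382  0.0593] top z 0.064 ray [ 0.5348 -0.1376  0.058 ]
SEAT [ 0.5412 -0.1927  0.058 ] dist 0.1109 yaw 6.57
slot 200 227 248
slot 410 438 249
plate N 5170 normal [0.013 0.009 1.   ] mean z 0.166 exp 0.1653 | CENTRE [ 0.6068 -0.1739  0.1653] slot dist 0.0995 yaw 6.87 tcp [ 0.6078 -0.1735  0.2013]
shift [-0.06569397 -0.01883579  0.        ] [ 66.97213002 -10.94345921  -8.09066073]
heatsink top [ 0.54208694 -0.19270524  0.02629631]
```

```bash
python3 -m creep '[[[34,-5.5,-4],0],[[33,-5.5,-4],0],[[0,0,0],0],[[3.5,0,28],0],[[3.5,0,28],0],[[2,0,15],0],[[0,0,0],0],[[0,0,0],0]]'
python3 - <<'E'
from h import *
s=ctrl.get_state();R=Ro.from_quat(np.roll(s["orientation"],-1)).as_matrix();print(s["position"],"yaw",np.degrees(np.arctan2(-R[0,1],R[1,1])),"up",-R[:,2])
print("to above seat",tool(np.array([.5422,-.1925,s["position"][2]])-s["position"]),"down10",tool([0,0,-.01]))
E
```

```text
time: 11.38
position: [0.5447, -0.1855, 0.1306]
orientation: [0.065, -0.066, 0.996, -0.005]
contact_force: [-0.1, -0.1, -2.1]
width: 0.036
[ 0.54470218 -0.1855368   0.13061131] yaw 7.480890032095754 up [-0.12963814  0.00139701  0.99156039]
to above seat [ 3.37498576 -6.57704596 -0.31464982] down10 [1.28331058 0.18415744 9.91560386]
```

```bash
python3 -m creep '[[[3.4,-6.6,0],0.015],[[0,0,0],0],[[0,0,0],0]]'
python3 - <<'E'
from h import *
s=ctrl.get_state();R=Ro.from_quat(np.roll(s["orientation"],-1)).as_matrix();print("yaw",np.degrees(np.arctan2(-R[0,1],R[1,1])),"up",-R[:,2])
print("to above seat",tool(np.array([.5422,-.1925,s["position"][2]])-s["position"]))
c,p,d=grab("wrist","w8");np.savez("w8.npz",p=p,d=d);c,p,d=grab("scene");np.savez("s8.npz",p=p,d=d)
a=p[225:385,140:340,::-1];cv2.imwrite("pics/s8.png",cv2.resize(a,None,fx=3,fy=3,interpolation=2))
E
```

```text
time: 11.75
position: [0.5434, -0.1939, 0.1325]
orientation: [0.067, -0.058, 0.996, -0.006]
contact_force: [-0.9, -1.0, -1.9]
width: 0.0358
yaw 6.558486892149374 up [-0.13341041  0.00385057  0.9910534 ]
to above seat [ 0.97182768  1.50734373 -0.15876145]
```

View pics/w8.png

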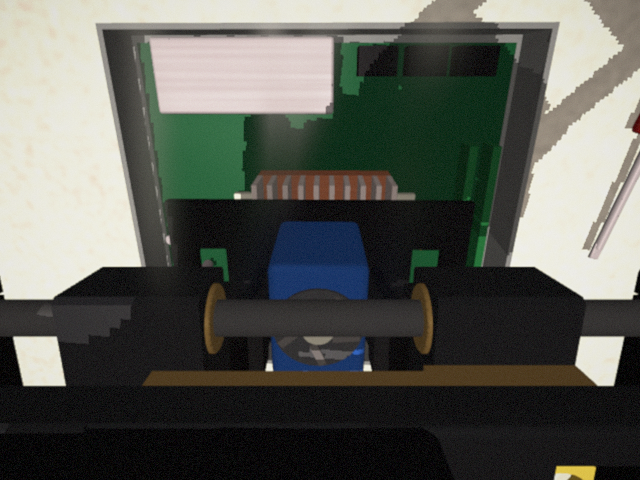

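The picture shows the module level over the heatsink, whose edge shows at row 185. The slots are at (214,262) and (425,262). I correct by about 1 mm and descend to just above the hooks.

```bash
python3 -m creep '[[[1,1.5,0],0],[[0,0,0],0],[[1.5,0,11],0],[[1.3,0,10],0],[[0,0,0],0],[[0,0,0],0]]'
python3 - <<'E'
from h import *
s=ctrl.get_state();R=Ro.from_quat(np.roll(s["orientation"],-1)).as_matrix();print("yaw",np.degrees(np.arctan2(-R[0,1],R[1,1])),"up",-R[:,2])
print("to above seat",tool(np.array([.5422,-.1925,s["position"][2]])-s["position"]))
E
```

```text
time: 12.6
position: [0.5417, -0.1923, 0.1087]
orientation: [0.066, -0.058, 0.996, -0.005]
contact_force: [1.0, 0.2, -1.0]
width: 0.0357
yaw 6.580810900823476 up [-0.13178811  0.00278218  0.991274  ]
to above seat [-0.47516647 -0.22506301  0.06668502]
```

```bash
for i in 1 2 3; do python3 -m creep '[[[0.3,0,3],0]]' | grep -v width; done
```

```text
time: 12.72
position: [0.542, -0.1925, 0.1058]
orientation: [0.066, -0.058, 0.996, -0.005]
contact_force: [-0.9, 1.2, -1.9]
time: 12.85
position: [0.5423, -0.1927, 0.1028]
orientation: [0.066, -0.058, 0.996, -0.006]
contact_force: [-0.0, -1.0, -1.8]
time: 12.98
position: [0.5425, -0.1927, 0.0997]
orientation: [0.066, -0.058, 0.996, -0.006]
contact_force: [0.5, 1.1, -0.7]
```

```bash
for i in 1 2 ; do python3 -m creep '[[[0.4,0,2],0]]' | grep -v width; done;  python3 -m creep '[[[0.4,0,3],0]]'
```

```text
time: 13.1
position: [0.5423, -0.1924, 0.0977]
orientation: [0.066, -0.058, 0.996, -0.005]
contact_force: [-0.6, 2.0, 4.1]
time: 13.22
position: [0.5426, -0.1924, 0.0965]
orientation: [0.067, -0.057, 0.996, -0.005]
contact_force: [-1.3, 1.4, 9.3]
time: 13.35
position: [0.5433, -0.1926, 0.0952]
orientation: [0.068, -0.058, 0.996, -0.006]
contact_force: [1.2, 1.1, 3.2]
width: 0.0357
```

```bash
for i in 1 2 3; do python3 -m creep '[[[1,0,3],0]]' | grep -v width; done
```

```text
time: 13.48
position: [0.5434, -0.1926, 0.0931]
orientation: [0.069, -0.057, 0.996, -0.006]
contact_force: [1.0, 2.5, 2.0]
time: 13.6
position: [0.543, -0.1926, 0.0902]
orientation: [0.069, -0.057, 0.996, -0.006]
contact_force: [0.3, 2.2, 1.6]
time: 13.72
position: [0.5432, -0.1935, 0.0874]
orientation: [0.07, -0.058, 0.996, -0.007]
contact_force: [0.1, 0.6, 17.1]
```

```bash
for i in 1 2; do python3 -m creep '[[[0.3,0,2],0]]' | grep -v width; done; python3 -m creep '[[[0,0,0],0],[[0,0,0],0]]'
python3 - <<'E'
from h import *
c,p,d=grab("wrist","w9");np.savez("w9.npz",p=p,d=d)
from seat import held
held(c,p,d)
E
```

```text
time: 13.85
position: [0.5435, -0.1937, 0.0869]
orientation: [0.071, -0.057, 0.996, -0.007]
contact_force: [-6.4, 3.6, 30.3]
time: 13.98
position: [0.5434, -0.1937, 0.0869]
orientation: [0.071, -0.057, 0.996, -0.007]
contact_force: [-5.7, 2.6, 22.7]
time: 14.22
position: [0.5432, -0.1936, 0.0873]
orientation: [0.071, -0.057, 0.996, -0.006]
contact_force: [1.7, 1.2, 1.0]
width: 0.0359Traceback (most recent call last):
  File "<stdin>", line 4, in <module>
  File "seat.py", line 18, in held
    w=p[243:266,u0-22:u0+22].min(2)>90;ys,xs=np.nonzero(w);S.append(ray(c,(xs.min()+xs.max()+1)/2+u0-22,ys.min()+243,zt));print("slot",xs.min()+u0-22,xs.max()+u0-22,ys.min()+243)
                                                                           ~~~~~~^^
    return umr_minimum(a, axis, None, out, keepdims, initial, where)
ValueError: zero-size array to reduction operation minimum which has no identity
```

The height of 87 mm and the firm stop say it is home. I release and withdraw along the tool axis.

```bash
python3 -m creep '[[[0,0,0],0],[[0,0,0],0],[[0,0,0],0]]' 54; python3 -m creep '[[[0,0,-15],0],[[0,0,-30],0],[[0,0,-50],0],[[0,0,-50],0],[[0,0,0],0],[[-40,0,0],0],[[-40,0,0],0],[[0,0,0],0],[[0,0,0],0]]'
python3 - <<'E'
from h import *
c,p,d=grab("wrist","w10");np.savez("w10.npz",p=p,d=d)
P=cloud(c,d);m=masks(p)
b=m["yellow"].copy();b[265:]=0;n,l,s,ce=cv2.connectedComponentsWithStats(b.astype(np.uint8))
for i in range(1,n):
    if s[i,4]>25: print("hook",ce[i].round(1),s[i],"z",P[(l==i)&(d>0)][:,2].max().round(4),ray(c,*ce[i],.058).round(4))
u0,u1=(100,540);k=(p.max(2)<60)&(d>0)&(np.abs(P[...,2]-.051)<.012)&(np.linalg.norm(P[...,:2]-[.5412,-.1927],axis=-1)<.08);k[265:]=0
Q=P[k];A=np.c_[Q[:,:2]-[.5412,-.1927],np.ones(len(Q))];print(len(Q),"plate plane (slopes, z at seat)",np.linalg.lstsq(A,Q[:,2],rcond=None)[0],"median",np.median(Q[:,2]))
B=m["blue"]&(d>0);B[265:]=0;print("blue",P[B].min(0),P[B].max(0))
cv2.imwrite("pics/w10.png",p[:,:,::-1])
E
```

```text
time: 14.65
position: [0.5432, -0.1944, 0.0861]
orientation: [0.071, -0.057, 0.996, -0.007]
contact_force: [0.3, -0.4, 0.2]
width: 0.052
time: 15.78
position: [0.599, -0.1837, 0.247]
orientation: [0.069, -0.057, 0.996, -0.007]
contact_force: [0.3, -0.7, -0.1]
width: 0.0541
hook [250.3 111.8] [243 101  18  22 260] z 0.0643 [ 0.547  -0.2477  0.058 ]
hook [390.6 111.7] [384 101  14  22 254] z 0.0636 [ 0.5344 -0.1382  0.058 ]
7520 plate plane (slopes, z at seat) [0.00010296 0.00030556 0.05183593] median 0.05184230701706434
blue [ 0.51643769 -0.21347279  0.05029203] [ 0.56663531 -0.17396456  0.10202916]
```

View pics/w10.png

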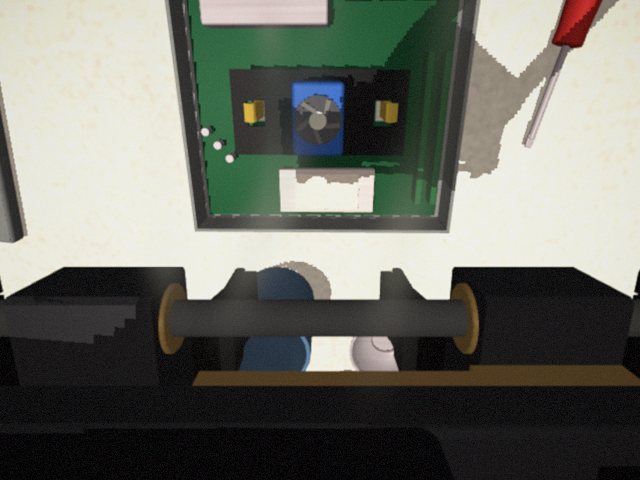

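The plate is flat in the tray, and both hooks stand straight through the slots at (250,112) and (391,112). Their positions match those before the push within 1 mm. The plate's top is level at about 51 to 52 mm, against a nominal 51. I hand in.

```bash
python3 -c "
from rig import ctrl
print(ctrl.job_done())"
```

```text
the job is handed in; nothing more can be done
None
```

The fan module is on the heatsink with both hooks through its slots, and the gripper has let go. I handed the job in at about 16 s of the 40 s allowed.

**What I did:** I took the module off the rest. Because the tool could not be tilted to its 30° lean, I levelled it by pressing its edge on a free patch of table. I then regrasped it level, pressed it straight down over the hooks and withdrew.

**Last checks:**
- **Seating:** the plate's tilt measured under 0.02°, and its top was at 51.8 mm against the nominal 51 mm. That camera read about 0.7 mm high on the table too.
- **Hooks:** both stood within 1 mm of their positions before the push.
- **Forces:** bending the hooks read up to about 9 N. The final press against the stop read up to 30 N, more than the 8 to 14 N the hooks need. After release it was about zero.
- **Other things:** I saw no sign that anything else moved. This rests on the last wrist picture, which shows only the area around the computer; I took no final overall view.

**Shortcomings:**
- **Clicks:** I inferred them from the force dropping, the height and the hook positions. I did not read the hooks' bend directly.
- **Levelling:** pressing on the table read up to about 25 N. One earlier press went unread at its peak. The tool stayed tilted about 8° from there on, so I withdrew along that tilt.
- **Moves:** several overshot by 2 to 13 mm. One of these brought the module's edge down on the table sooner than I meant.

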